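# Store a printing block in a slotted rack

### The arm

A 7-joint arm with a two-finger parallel gripper is mounted at the origin on a cart in front of the work surface, level with it; the furniture and walls round the work are solid. World frame = base frame: x ahead of the robot, y to its left, z up, the work surface at z = 0. Lengths are in mm, angles in rad, forces in N, time in s.
With the tool pointing down it reaches from about 400 to 750 mm from the base axis. Payload 19.5 kg.
Tool frame: the origin (TCP) lies at the very end of the fingers, on their centre line; the grasp point (between the pads) lies 19 mm behind it (manip.hold_point_z is the z of the grasp point in the tool frame, in mm); z points along the fingers, y is the line along which they close (so a half turn about z gives the same grasp; the last joint's range is limited). The gripper opens to 85 mm and grips with 20 to 120 N. Pads are 22 mm wide; open, the fingers measure 114 mm over their backs; the gripper's body (76 mm by 85 mm) begins 54 mm behind the grasp point. The pads swing forward as they close: fully open they stand 13 mm farther back than shut.
Start: joints at [1.209, 0.707, -0.028, 1.485, 0.022, 0.951, -0.075], TCP at [180.759, -545.821, 231.268] pointing down, gripper open.
Joint ranges: [-2.71, 2.71], [-0.32, 2.16], [-1.57, 1.52], [0, 2.45], [-1.46, 4.6], [0, 2.02], [-2.83, 2.83]. Speed limits (rad/s): [1.89, 1.89, 2.57, 2.57, 3.01, 3.01, 3.01].

### API

Orientations are given as a rotation vector (axis times angle).
In Python, from workcell import manip gives the robot as it stands. The module is installed in compiled form; this text tells all that it offers.
- The arm moves only by the tool step_arm, never from a script. Its argument "steps" is a list of rows, each a list of 5 numbers: the shift along the tool's x, y, z in units of 0.4 m (1.0 is 0.4 m), then the turn about the tool's z in units of 2 pi rad (1.0 is 2 pi rad), then the opening, from 0 (shut) to 1 (fully open). In form: [[x, y, z, turn, fingers], ...]. A call has 1 to 12 rows; each row is the pose to reach, as a shift and turn from the pose commanded when the call began, along the tool's axes at that moment, turning the shorter way round; what a row does not reach only later rows make up. A row lasts 1/8 s, in which the tool goes at most 62.5 mm and 10.7 degrees, less where a joint would pass 70% of its speed; a pose out of reach is approached as far as the arm can. A call with a number of a shift or a turn outside -1 to 1 is refused whole. A call with a gripper value outside its range is refused whole. The fingers move at their own pace and stop on an object; "newtons" is the grip in N (left out, the last holds). Time passes only in rows, so rows that repeat a pose let the fingers close. It gives the time, the measured TCP pose, the force, the opening and the grip force at its end, in the units of the state.
- manip.observe(): the state, without advancing time (a new reading comes with each control period).
- manip.capture(name): name is "scene" or "top" or "wrist"; returns the picture (420x560x3 uint8, red, green, blue); there is no depth.
- manip.get_calibration(name): a dict with "K" (3x3 intrinsics, pixels), "extrinsics" (4x4, takes a point from camera to world coordinates). Camera axes: x right, y up, looking along -z (the intrinsics and any distortion apply to the point x, -y, -z); pixel columns grow to the right and rows downward; lengths in mm; the calibration is good to about 2 mm. The wrist camera is an equidistant fisheye: a pixel r from the principal point sees the ray r / f radians off the axis. A picture is of the moment at which its call begins: read the wrist's pose just before it. get_calibration takes no time and is no camera call; for the wrist camera it gives the pose at the moment of the call.
- manip.hand_in(): hands the job in; it is judged then, once.
The state is a dict: "t": time; "q": joint angles; "joint_velocities": joint speeds; "joint_efforts": joint torques, N m; "tcp_pos": TCP position; "eef_rot": TCP orientation; "contact_force": force on the tool from outside, world axes, zero at the start; "moment": the same for the moment, N m; "opening": finger opening in mm; "gripper_force": force on a finger pad.
Only numpy, scipy, OpenCV 4.12 (cv2) and the standard library are available. Lean on these libraries where they do the work, as an engineer would, in place of code of your own. Each camera call takes 0.05 s, during which the arm holds its last target. There are 200 camera calls.

### The job

Lift the small wooden printing block off its leaning rest and stand it upright in the tight slot of the wooden rack, hanging hole at the top, pressed past the spring catch until it is fully home on the slot floor. Feel for the slot and press firmly but never force it, and leave the mug, ink bottle, tape roll and eraser where they are.

Things in the scene. Friction and masses are not known exactly. Their poses are not given: they have to be found in the camera images.
- block: Printing block: flat slab 10 mm thick (own x), 64 wide (y), 90 tall (z), 0.12 kg, plywood with a grey carved lino layer on its +x face. Origin: centre of the lower edge. It starts on the rest, its top leaning 15 degrees from upright towards the rest's -x (towards the robot), so it is best pinched over the top edge by a gripper tilted likewise; its upper 45 mm are clear on both faces.
- rest: Fixed wooden lean-to rest that holds the block at the start: foot 110 x 100 x 12 mm, with a sloping ledge and a low back board on the block's near side. Origin: underside of the foot, below its middle; z up; the block leans 15 degrees towards its -x.
- rack: Fixed wooden rack: foot 150 (x) x 120 (y) x 12 mm with an end bar 37 mm high across each x end; origin: centre of the foot's underside, z up. On two rods along x sits a slotted holder 40 (x) x 96 (y) mm, top at z = 102. Its one slot is 12 mm wide (x), 68 long (y), open upward, floor at z = 30 (72 deep: a block that is home shows 18 mm). See slot_mid for where the slot is.
- block_top (a point): Point on the block: middle of its top edge, 90 mm from its lower edge; the small dark hanging hole is 10 mm below it.
- slot_mid (a point): Point of the rack (fixed, axes as the rack's), 102 mm up over its middle, level with the slot's mouth. The slot is at y = 0 here, but the holder floats: its x is anywhere from -7 to +7 mm (not reported; see or feel it) and shifts when pushed sideways with 3 N. Lead-ins: 2 mm wide, 4 deep.
- slot_floor (a point): Point of the rack 30 mm up over its middle, level with the slot's floor. A sprung steel roller in the holder's +x wall, 30 mm above the floor, narrows the slot: the block passes it with a push of about 5 N and is then held, so it does not fall home on its own.
- ink_bottle: Dark square ink bottle, 44 x 44 x 56 mm, bystander; origin at the centre of its underside.
- tape_roll: Roll of tape lying flat, 52 mm across, 15 mm high, bystander; origin at the centre of its underside.
- eraser: Eraser, 20 x 42 x 13 mm, bystander; origin at the centre of its underside.
- mug: Tall pale mug, 79 x 117 (with handle) x 128 mm, bystander; origin at its underside.
Mind the look-alikes: they are no part of the job. Several things have the shape of the block; the one meant has the colours described above.

How it is judged (in metres and radians):
On the way:
1. the block has been lifted off its rest and carried clear of it (more than 150 mm away) (distance between block and rest above 0.15 m), for 0.1 s.
At the end, for the whole second after the job is handed in: The block stands in the slot of the rack, hanging hole up, upright within 0.08 rad, its lower edge within 2.5 mm of the slot floor (z = 30 mm in the rack's frame), within 6 mm of the rack's middle along y and 9.5 mm along x, released and at rest (z of block in the frame of rack between 0.026 and 0.0325 m and x of block in the frame of rack between -0.0095 and 0.0095 m and y of block in the frame of rack between -0.006 and 0.006 m and angle between block's own z axis and vertical below 0.08 rad and linear speed of block below 0.01 m/s); the robot touches nothing.
It fails at once if the block is forced against the rack with more than 100 N (contact force between block and rack above 100 N).
It fails at once if the mug is moved more than 20 mm (distance of mug from where it was at the start of the episode above 0.02 m).
It fails at once if the ink bottle is moved more than 20 mm (distance of ink_bottle from where it was at the start of the episode above 0.02 m).
It fails at once if the tape roll is moved more than 20 mm (distance of tape_roll from where it was at the start of the episode above 0.02 m).
It fails at once if the eraser is moved more than 20 mm (distance of eraser from where it was at the start of the episode above 0.02 m).
It also fails if it takes over 54 s, if anything falls off the work surface, if the arm or the gripper's body presses on something with over 40 N, if the wrist force passes 120 N, or if a joint passes its speed limit or range.

## Working session

There is one attempt and no reset: what is moved stays moved. The work goes in short steps, Python scripts to look and compute and a tool call to move; the robot and the scene stay as the last step left them, time stands still between calls to the robot, and variables do not carry over. Pictures are saved under pics/ and viewed, at most 10 in all, crops included, and the job is handed in when it is done.

Besides the shell and the picture viewer there is one more tool, called after "Request:" in YAML: its name, and indented under it one key for each argument. step_arm: Moves the arm, as the interface text tells. Its arguments: {"type":"object","properties":{"steps":{"type":"array","items":{"type":"array","items":{"type":"number","minimum":-1,"maximum":1}}},"newtons":{"type":"number"}},"required":["steps"]}

```bash
mkdir -p pics; python3 - <<'E'
from workcell import manip
import cv2
s=manip.observe();print({k:s[k] for k in('t','tcp_pos','eef_rot','contact_force','opening')})
for n in('scene','top'):
    im=manip.capture(n);cv2.imwrite(f'pics/{n}0.png',im[:,:,::-1]);c=manip.get_calibration(n);print(n,c)
E
```

```text
{'t': 0.0, 'tcp_pos': array([ 180.669     , -545.59069177,  230.82367603]), 'eef_rot': array([-3.10040600e+00, -5.00032827e-01,  3.42409037e-04]), 'contact_force': array([ 0.56220454, -0.54525858,  0.5223808 ]), 'opening': 85.47048697456277}
scene {'K': array([[463.08151966,   0.        , 285.4601146 ],
       [  0.        , 463.08151966, 208.40616953],
       [  0.        ,   0.        ,   1.        ]]), 'extrinsics': array([[-7.20378889e-01,  3.69698535e-01, -5.86836646e-01,
        -7.89834943e+01],
       [-6.93527884e-01, -3.94399770e-01,  6.02882986e-01,
         7.21455652e+02],
       [-8.56328114e-03,  8.41291754e-01,  5.40513511e-01,
         6.31215557e+02],
       [ 0.00000000e+00,  0.00000000e+00,  0.00000000e+00,
         1.00000000e+00]])}
top {'K': array([[444.10277911,   0.        , 280.29711629],
       [  0.        , 444.10277911, 220.7577257 ],
       [  0.        ,   0.        ,   1.        ]]), 'extrinsics': array([[-1.69854530e-02,  9.98331620e-01, -5.51857798e-02,
         4.36915489e+02],
       [-9.99708219e-01, -1.60089836e-02,  1.80883992e-02,
         1.56402992e+02],
       [ 1.71747526e-02,  5.54769173e-02,  9.98312246e-01,
         1.08319047e+03],
       [ 0.00000000e+00,  0.00000000e+00,  0.00000000e+00,
         1.00000000e+00]])}
```

View pics/scene0.png

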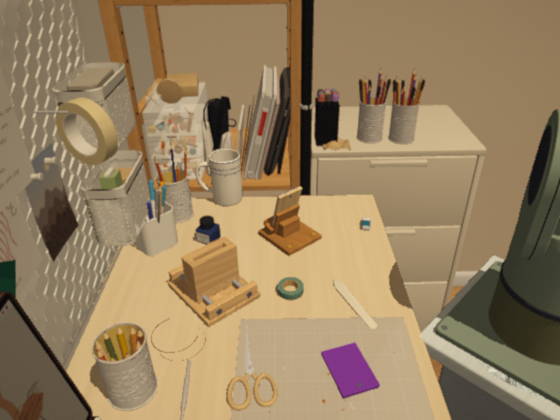

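View pics/top0.png

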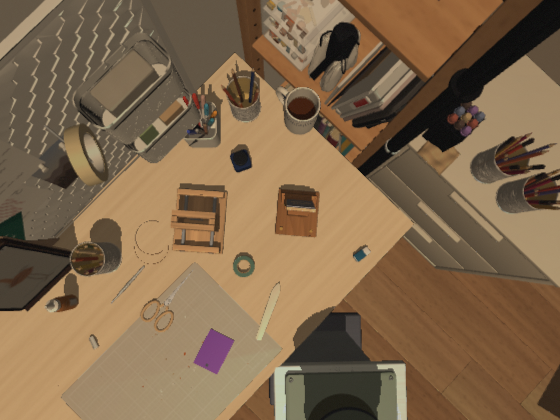

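The scene shows the leaning block on the rest at scene (288,205) / top (300,202), and the rack at scene (213,280) / top (199,220). Possible look-alikes are the purple card at scene (350,370), the rack's wooden holder at (210,268), and the books at (265,120). I choose the slab with a grey face on the rest, and check it close up.

```bash
python3 - <<'E'
import cv2,numpy as np
a=cv2.imread('pics/scene0.png');b=cv2.imread('pics/top0.png')
r=lambda im,x,y,w,h,W,H:cv2.resize(im[y:y+h,x:x+w],(W,H),interpolation=cv2.INTER_CUBIC)
A=np.hstack([r(a,160,230,105,95,420,380)[:300],r(a,250,180,75,75,300,300)])
B=np.hstack([r(b,165,175,70,87,240,300),r(b,265,175,65,60,325,300),np.zeros((300,155,3),np.uint8)])
cv2.imwrite('pics/crop1.png',np.vstack([A,B]))
E
```

```text
(no output)
```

View pics/crop1.png

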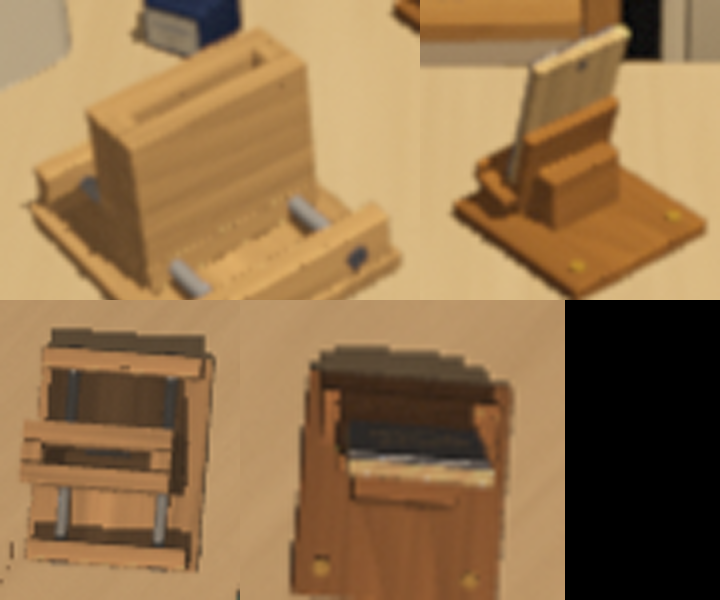

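The crop confirms it: a plywood slab with a grey face and a dark hole near its top edge, leaning in the rest. Its top edge runs from scene (278,196) to (302,188). Now I compute positions.

```bash
cat > h.py <<'E'
import numpy as np
from workcell import manip
from scipy.spatial.transform import Rotation as R
def ray(n,u,v,cal=None):
    c=cal or manip.get_calibration(n);K=c['K'];E=c['extrinsics']
    x=(u-K[0,2])/K[0,0];y=(v-K[1,2])/K[1,1]
    if n=='wrist':
        r=np.hypot(x,y);s=np.sin(r)/max(r,1e-9);d=np.array([x*s,-y*s,-np.cos(r)])
    else: d=np.array([x,-y,-1])
    d=E[:3,:3]@d;return E[:3,3],d/np.linalg.norm(d)
def plane(n,u,v,z,cal=None):
    o,d=ray(n,u,v,cal);return o+d*(z-o[2])/d[2]
def tri(rays):
    A=[np.eye(3)-np.outer(d,d) for o,d in rays]
    return np.linalg.solve(sum(A),sum(a@o for a,(o,d) in zip(A,rays)))
def px(n,P,cal=None):
    c=cal or manip.get_calibration(n);K=c['K'];E=c['extrinsics']
    p=E[:3,:3].T@(np.asarray(P,float)-E[:3,3]);x,y,z=p[0],-p[1],-p[2]
    if n=='wrist':
        h=np.hypot(x,y);t=np.arctan2(h,z)/h;x,y=x*t,y*t
    else:x,y=x/z,y/z
    return K[0,0]*x+K[0,2],K[1,1]*y+K[1,2]
E
python3 - <<'E'
from h import *
np.set_printoptions(precision=1,suppress=True)
L=tri([ray('scene',278.3,196.3),ray('top',287,209)]);Rr=tri([ray('scene',302,187.5),ray('top',315.6,212.4)])
print('block near top edge',L,Rr,np.linalg.norm(L-Rr),np.degrees(np.arctan2(*(L-Rr)[:2])))
c=lambda x,y:(265+(x-240)/5,175+(y-300)/5)
for p in((313,363),(510,383),(292,590)):print('rest foot',plane('top',*c(*p),12))
k=lambda x,y:(165+x/240*70,175+(y-300)/3.45)
for p in((27,421),(172,430),(22,480),(168,490),(40,447),(153,450),(40,467),(152,472)):print('holder',plane('top',*k(*p),102))
for p in((43,350),(203,362),(28,558),(185,572)):print('bars',plane('top',*k(*p),37))
s=lambda x,y:(160+x/4,230+y/4)
for p in((88,105),(255,28),(308,65),(145,150),(135,122),(255,55),(268,62),(160,118)):print('scene holder',plane('scene',*s(*p),102))
st=manip.observe();M=R.from_rotvec(st['eef_rot']).as_matrix();print(M);c=manip.get_calibration('wrist');print(c)
E
```

```text
block near top edge [517.6 125.9 120.4] [508.4  62.8 119. ] 63.83930577226911 8.230189759897852
rest foot [576.7 137.3  12. ]
rest foot [565.5  41.8  12. ]
rest foot [466.8 149.3  12. ]
holder [518.6 375.3 102. ]
holder [511.3 282.2 102. ]
holder [480.9 378.6 102. ]
holder [472.9 285.2 102. ]
holder [501.8 367.  102. ]
holder [498.7 294.6 102. ]
holder [489.  367.1 102. ]
holder [484.6 295.3 102. ]
bars [572.5 378.7  37. ]
bars [562.6 268.9  37. ]
bars [430.7 389.5  37. ]
bars [419.4 282.6  37. ]
scene holder [521.4 377.  102. ]
scene holder [511.7 286.4 102. ]
scene holder [470.8 288.2 102. ]
scene holder [476.6 378.4 102. ]
scene holder [495.7 369.6 102. ]
scene holder [495.  300.3 102. ]
scene holder [486.3 299.6 102. ]
scene holder [489.8 360.1 102. ]
[[ 0.9  0.3 -0. ]
 [ 0.3 -0.9  0. ]
 [-0.  -0.  -1. ]]
{'K': array([[325.2,   0. , 279.9],
       [  0. , 325.2, 209.1],
       [  0. ,   0. ,   1. ]]), 'extrinsics': array([[   0.3,    0.9,    0.3,  245.2],
       [  -0.9,    0.3,    0.1, -523.4],
       [  -0. ,   -0.3,    1. ,  372.9],
       [   0. ,    0. ,    0. ,    1. ]])}
```

Measurements: the block's top edge centre is at about (518,94,121), with the rest yawed about -6.5°. The slot is at about (495,331), yawed about -5°. I move towards the block in two legs.

Request:
step_arm:
  steps:
    - [0.678,-0.618,0,-0.09,1]
    - [0.678,-0.618,0,-0.09,1]
    - [0.678,-0.618,0,-0.09,1]
    - [0.678,-0.618,0,-0.09,1]
    - [0.678,-0.618,0,-0.09,1]
    - [0.678,-0.618,0,-0.09,1]
    - [0.678,-0.618,0,-0.09,1]

```text
t: 0.98
tcp_pos: [362.3, -222.6, 231.3]
eef_rot: [-2.834, -1.354, -0.001]
contact_force: [-0.5, -0.6, -0.4]
opening: 85.4
gripper_force: 0.0
```

```bash
cat >> h.py <<'E'
def go(P,yaw):
    "units to bring TCP to P (mm) and tool y to heading yaw (deg, mod 180)"
    s=manip.observe();M=R.from_rotvec(s['eef_rot']).as_matrix()
    d=M.T@(np.array(P)-s['tcp_pos'])/400
    c=np.degrees(np.arctan2(M[1,1],M[0,1]));t=-((yaw-c+90)%180-90)
    print('t',round(s['t'],2),'tcp',s['tcp_pos'].round(1),'yaw',round(c,2),'tilt',np.degrees(np.arccos(-M[2,2])).round(2),'F',s['contact_force'].round(1),'open',round(s['opening'],1),'q',s['q'].round(2))
    print('move',d.round(4),'turn',round(t/360,4),'mm',round(np.linalg.norm(d)*400),'deg',round(t,1))
E
python3 -c "
from h import *
go([515,94,215],-6.5)"
```

```text
t 0.97 tcp [ 362.3 -222.6  231.3] yaw -38.92 tilt 0.07 F [-0.5 -0.6 -0.4] open 85.4 q [ 0.57  0.5  -0.15  1.99  0.11  0.66 -0.33]
move [ 0.8557 -0.2001  0.0418] turn -0.09 mm 352 deg -32.4
```

Request:
step_arm:
  steps:
    - [0.856,-0.2,0.042,-0.09,1]
    - [0.856,-0.2,0.042,-0.09,1]
    - [0.856,-0.2,0.042,-0.09,1]
    - [0.856,-0.2,0.042,-0.09,1]
    - [0.856,-0.2,0.042,-0.09,1]
    - [0.856,-0.2,0.042,-0.09,1]
    - [0.856,-0.2,0.042,-0.09,1]
    - [0.856,-0.2,0.042,-0.09,1]

```text
t: 1.98
tcp_pos: [515.2, 88.5, 214.3]
eef_rot: [2.352, 2.083, -0.001]
contact_force: [-0.7, -1.1, 0.2]
opening: 85.2
gripper_force: 0.0
```

```bash
python3 -c "
from h import *
import cv2
go([538,93,92],-7)
c=manip.get_calibration('wrist')
cv2.imwrite('pics/w1.png',manip.capture('wrist')[:,:,::-1])
import pickle;pickle.dump(c,open('w1.pkl','wb'))
print(px('wrist',[518,94,121],c))"
```

```text
t 1.98 tcp [515.2  88.5 214.3] yaw -6.94 tilt 0.05 F [-0.7 -1.1  0.2] open 85.2 q [-0.1   0.66 -0.24  1.69  0.2   0.82 -0.55]
move [0.0182 0.0554 0.3058] turn 0.0002 mm 125 deg 0.1
(np.float64(284.92307646849395), np.float64(204.94198552933952))
```

View pics/w1.png

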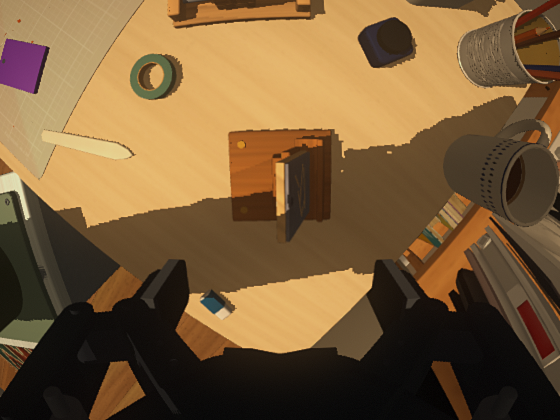

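The wrist view shows the slab's top edge running from about (283,155) to (284,241), with its grey face to the right (+x). This matches my prediction of (285,205). I check the corners numerically.

```bash
python3 -c "
from h import *
import cv2,pickle
c=pickle.load(open('w1.pkl','rb'))
y=np.array([.12,.993,0]);x=np.array([.993,-.12,0]);z=np.array([0,0,1]);a=np.radians(15)
zb=np.cos(a)*z-np.sin(a)*x;xb=np.cos(a)*x+np.sin(a)*z
T=np.array([518,94,121])
for n,P in dict(nR=T-5*xb-32*y,nL=T-5*xb+32*y,fR=T+5*xb-32*y,fL=T+5*xb+32*y,bR=T-90*zb+5*xb-32*y).items():print(n,np.round(px('wrist',P,c),1))
im=cv2.imread('pics/w1.png')[120:260,220:345];cv2.imwrite('pics/w1c.png',cv2.resize(im,None,fx=4.2,fy=4.2,interpolation=2))"
```

```text
nR [278.6 243.9]
nL [278.4 162.3]
fR [291.  245.2]
fL [291.8 162.8]
bR [310.8 213. ]
```

View pics/w1c.png

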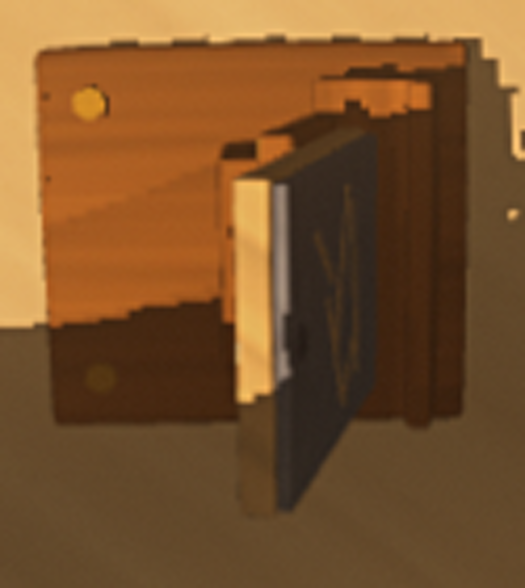

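Request:
step_arm:
  steps:
    - [0.016,0.053,0.1,0,1]
    - [0.016,0.053,0.2,0,1]
    - [0.016,0.053,0.306,0,1]
    - [0.016,0.053,0.306,0,1]
    - [0.016,0.053,0.306,0,1]

```text
t: 2.65
tcp_pos: [537.8, 93.1, 93.7]
eef_rot: [2.351, 2.083, 0.002]
contact_force: [0.8, 0.2, 1.0]
opening: 85.4
gripper_force: 0.0
```

Request:
step_arm:
  newtons: 25
  steps:
    - [0,0,0,0,0]
    - [0,0,0,0,0]
    - [0,0,0,0,0]
    - [0,0,0,0,0]
    - [0,0,0,0,0]
    - [0,0,0,0,0]

```text
t: 3.4
tcp_pos: [538.2, 93.6, 92.4]
eef_rot: [2.35, 2.083, 0.003]
contact_force: [5.6, -1.2, 0.1]
opening: 9.6
gripper_force: 24.1
```

```bash
python3 -c "
from h import *
import cv2
go([537,92,230],-7)
a=manip.capture('scene')[160:270,220:350,::-1];b=manip.capture('wrist')[120:330,150:410,::-1]
cv2.imwrite('pics/g1.png',np.hstack([cv2.resize(a,(390,330),interpolation=2),cv2.resize(b,(408,330))]))"
```

```text
t 3.4 tcp [538.2  93.6  92.4] yaw -6.88 tilt 0.13 F [ 5.6 -1.2  0.1] open 9.6 q [-0.13  0.87 -0.19  1.74  0.27  0.56 -0.6 ]
move [-0.004  -0.0017 -0.3441] turn 0.0003 mm 138 deg 0.1
```

View pics/g1.png

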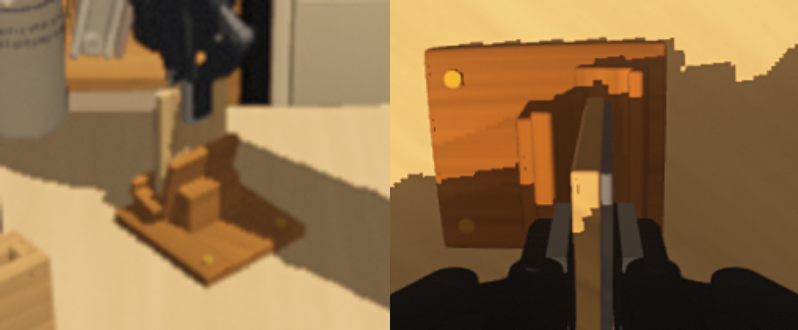

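The scene and wrist pictures show the block straightened upright between the pads, with an opening of 9.6 mm (flat contact). I grip firmer and lift.

Request:
step_arm:
  newtons: 60
  steps:
    - [0,0,0,0,0]
    - [0,0,-0.03,0,0]
    - [0,0,-0.12,0,0]
    - [0,0,-0.24,0,0]
    - [0,0,-0.35,0,0]
    - [0,0,-0.35,0,0]
    - [0,0,-0.35,0,0]

```text
t: 4.38
tcp_pos: [536.7, 93.5, 231.5]
eef_rot: [-2.35, -2.084, 0.002]
contact_force: [-0.5, 0.2, -2.1]
opening: 9.5
gripper_force: 59.1
```

```bash
python3 -c "
from h import *
go([495,331,230],-5)"
```

```text
t 4.38 tcp [536.7  93.5 231.5] yaw -6.87 tilt 0.06 F [-0.5  0.2 -2.1] open 9.5 q [-0.1   0.67 -0.25  1.59  0.2   0.91 -0.54]
move [ 0.577  -0.1746  0.0038] turn -0.0052 mm 241 deg -1.9
```

Request:
step_arm:
  steps:
    - [0.389,-0.14,0,-0.005,0]
    - [0.389,-0.14,0,-0.005,0]
    - [0.389,-0.14,0,-0.005,0]
    - [0.389,-0.14,0,-0.005,0]
    - [0.389,-0.14,0,-0.005,0]
    - [0.389,-0.14,0,-0.005,0]

```text
t: 5.12
tcp_pos: [500.5, 253.6, 231.7]
eef_rot: [2.319, 2.119, -0.001]
contact_force: [1.4, -0.5, -1.9]
opening: 8.9
gripper_force: 59.1
```

```bash
python3 -c "
from h import *
import cv2,pickle
go([495,331,230],-5)
c=manip.get_calibration('wrist');b=manip.capture('wrist')[:,:,::-1]
cv2.imwrite('pics/w2.png',b);pickle.dump(c,open('w2.pkl','wb'))
s=manip.capture('scene')[:,:,::-1];cv2.imwrite('pics/s2.png',s)
u,v=np.array(px('wrist',[495,331,102],c)).astype(int);print(u,v)
x0,y0=u-60,max(v-55,0);p,q=px('scene',manip.observe()['tcp_pos']);p,q=int(p),int(q);print(x0,y0,p-40,q-40)
cv2.imwrite('pics/w2c.png',np.hstack([cv2.resize(b[y0:y0+110,x0:x0+120],(480,440),interpolation=2),cv2.resize(s[q-40:q+70,p-40:p+40],(320,440),interpolation=2)]))"
```

```text
t 5.12 tcp [500.5 253.6 231.7] yaw -5.16 tilt 0.05 F [ 1.4 -0.5 -1.9] open 8.9 q [-0.4   0.69 -0.24  1.53  0.19  0.94 -0.79]
move [ 0.1914 -0.0311  0.0042] turn -0.0005 mm 78 deg -0.2
266 110
206 55 195 133
```

View pics/w2c.png

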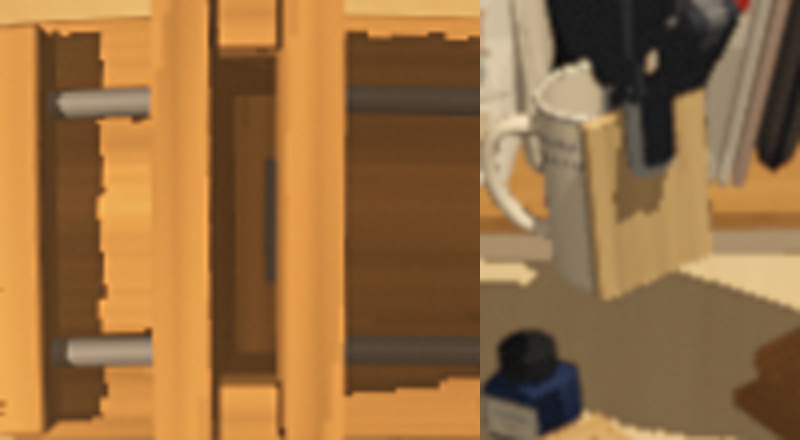

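The wrist crop shows the slot mouth: the left rim at crop x=212, the right rim at 279, and the ends at y≈52 and 380. The scene crop shows the block hanging straight in the gripper, with its near-face corners visible. I compute both.

```bash
python3 -c "
from h import *
import pickle
np.set_printoptions(precision=1,suppress=True)
c=pickle.load(open('w2.pkl','rb'))
f=lambda x,y:(206+x/4,55+y/4)
for p in((212,60),(278,60),(212,370),(280,370),(245,52),(245,380),(150,60),(346,60),(153,370),(346,370)):print(p,plane('wrist',*f(*p),102,c))
s=manip.observe();M=R.from_rotvec(s['eef_rot']).as_matrix()
P=s['tcp_pos']-5*M[:,1];n=M[:,1]
for q in((602,298),(710,255),(703,90),(585,125)):
    o,d=ray('scene',195+(q[0]-480)/4,133+q[1]/4);X=o+d*((P-o)@n)/(d@n);print('blk',X,'in tool',M.T@(X-s['tcp_pos']))
"
```

```text
(212, 60) [491.7 365.7 102. ]
(278, 60) [505.2 364.3 102. ]
(212, 370) [485.6 300.8 102. ]
(280, 370) [499.7 299.4 102. ]
(245, 52) [498.6 366.7 102. ]
(245, 380) [492.3 298.  102. ]
(150, 60) [479.  367.2 102. ]
(346, 60) [519.1 363.1 102. ]
(153, 370) [473.3 302.  102. ]
(346, 370) [513.4 298.2 102. ]
blk [498.3 285.8 175.3] in tool [31.5 -5.  56.7]
blk [492.7 223.9 173.2] in tool [-30.6  -5.   58.8]
blk [492.6 222.7 259.9] in tool [-31.8  -5.  -27.9]
blk [498.3 286.2 264.1] in tool [ 31.9  -5.  -32.1]
```

Request:
step_arm:
  steps:
    - [0.196,-0.03,0,0,0]
    - [0.196,-0.03,0,0,0]
    - [0.196,-0.03,0.06,0,0]
    - [0.196,-0.03,0.129,0,0]
    - [0.196,-0.03,0.129,0,0]
    - [0.196,-0.03,0.129,0,0]

```text
t: 5.98
tcp_pos: [495.6, 333.9, 181.6]
eef_rot: [2.318, 2.12, 0.002]
contact_force: [0.6, 0.2, -1.5]
opening: 9.2
gripper_force: 58.8
```

```bash
python3 -c "
from h import *
go([495.7,332.6,163],-5.1)"
```

```text
t 5.97 tcp [495.6 333.9 181.6] yaw -5.1 tilt 0.06 F [ 0.6  0.2 -1.5] open 9.2 q [-0.54  0.8  -0.21  1.46  0.2   0.9  -0.91]
move [-0.0033  0.0004  0.0465] turn -0.0 mm 19 deg -0.0
```

Request:
step_arm:
  steps:
    - [-0.003,0,0.03,0,0]
    - [-0.003,0,0.045,0,0]
    - [-0.003,0,0.052,0,0]
    - [-0.003,0,0.059,0,0]
    - [-0.003,0,0.066,0,0]
    - [-0.003,0,0.072,0,0]
    - [-0.003,0,0.072,0,0]

```text
t: 6.85
tcp_pos: [495.2, 332.7, 151.6]
eef_rot: [2.318, 2.121, 0.0]
contact_force: [2.1, 0.1, -3.2]
opening: 9.5
gripper_force: 58.7
```

Request:
step_arm:
  steps:
    - [0,0,0.015,0,0]
    - [0,0,0.03,0,0]
    - [0,0,0.045,0,0]
    - [0,0,0.055,0,0]
    - [0,0,0.055,0,0]

```text
t: 7.48
tcp_pos: [494.9, 332.7, 129.3]
eef_rot: [-2.317, -2.121, 0.001]
contact_force: [2.1, -0.3, -2.0]
opening: 8.8
gripper_force: 58.9
```

Smooth so far. I press past the roller to a TCP height of about 107.

Request:
step_arm:
  steps:
    - [0,0,0.012,0,0]
    - [0,0,0.024,0,0]
    - [0,0,0.034,0,0]
    - [0,0,0.044,0,0]
    - [0,0,0.054,0,0]
    - [0,0,0.054,0,0]

```text
t: 8.22
tcp_pos: [495.0, 332.7, 107.7]
eef_rot: [-2.318, -2.121, 0.001]
contact_force: [3.1, 1.6, -4.1]
opening: 9.0
gripper_force: 58.6
```

```bash
python3 -c "
from h import *
import cv2
go([495,332.6,150],-5.1)
s=manip.capture('scene')[:,:,::-1]
w=manip.capture('wrist')[100:310,150:410,::-1]
cv2.imwrite('pics/i1.png',np.hstack([cv2.resize(s[200:330,150:280],(390,390),interpolation=2),cv2.resize(w,(400,390))]))"
```

```text
t 8.22 tcp [495.  332.7 107.7] yaw -5.08 tilt 0.03 F [ 3.1  1.6 -4.1] open 9.0 q [-0.55  0.9  -0.19  1.53  0.23  0.73 -0.93]
move [-3.000e-04  1.000e-04 -1.058e-01] turn 0.0001 mm 42 deg 0.0
```

View pics/i1.png

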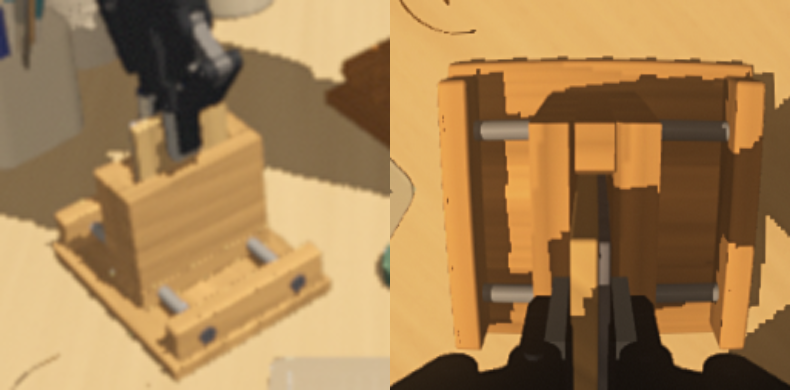

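The block stands in the slot with about 38 mm showing. I release it, rise clear, and shut the fingers to press on the top edge.

Request:
step_arm:
  steps:
    - [0,0,0,0,0.5]
    - [0,0,0,0,0.5]
    - [0,0,0,0,0.5]
    - [0,0,-0.07,0,0.5]
    - [0,0,-0.14,0,0.5]
    - [0,0,-0.14,0,0]
    - [0,0,-0.14,0,0]
    - [0,0,-0.14,0,0]
    - [0,0,-0.14,0,0]
    - [0,0,-0.14,0,0]

```text
t: 9.57
tcp_pos: [495.0, 332.7, 163.9]
eef_rot: [-2.318, -2.121, 0.0]
contact_force: [0.1, -0.0, -0.6]
opening: 0.0
gripper_force: 0.0
```

Request:
step_arm:
  steps:
    - [0,0,0.025,0,0]
    - [0,0,0.04,0,0]
    - [0,0,0.05,0,0]
    - [0,0,0.06,0,0]
    - [0,0,0.07,0,0]

```text
t: 10.2
tcp_pos: [495.1, 332.8, 136.0]
eef_rot: [-2.318, -2.121, -0.0]
contact_force: [-0.7, -0.3, 1.3]
opening: -0.1
gripper_force: 0.6
```

Request:
step_arm:
  steps:
    - [0,0,0.01,0,0]
    - [0,0,0.02,0,0]
    - [0,0,0.028,0,0]
    - [0,0,0.034,0,0]
    - [0,0,0.034,0,0]

```text
t: 10.82
tcp_pos: [495.0, 332.7, 122.3]
eef_rot: [-2.318, -2.121, 0.0]
contact_force: [-0.0, 0.1, 0.0]
opening: 0.3
gripper_force: 0.0
```

Request:
step_arm:
  steps:
    - [0,0,0.003,0,0]
    - [0,0,0.006,0,0]
    - [0,0,0.008,0,0]
    - [0,0,0.008,0,0]

```text
t: 11.32
tcp_pos: [495.4, 332.9, 120.0]
eef_rot: [2.318, 2.121, 0.002]
contact_force: [-1.7, -0.8, 11.9]
opening: 0.1
gripper_force: 6.0
```

Request:
step_arm:
  steps:
    - [0,0,0.002,0,0]
    - [0,0,0.004,0,0]
    - [0,0,0.004,0,0]

```text
t: 11.7
tcp_pos: [496.3, 333.0, 119.8]
eef_rot: [2.317, 2.119, 0.006]
contact_force: [-1.3, -4.6, 33.9]
opening: -0.1
gripper_force: 16.6
```

The block is solid at z = 119.8 under 34 N, so it is on the floor. I retreat and check.

Request:
step_arm:
  steps:
    - [0,0,-0.04,0,0]
    - [0,0,-0.12,0,0]
    - [-0.2,0,-0.25,0,0]
    - [-0.3,0,-0.25,0,0]
    - [-0.3,0,-0.25,0,0]
    - [-0.3,0,-0.25,0,0]

```text
t: 12.45
tcp_pos: [484.6, 213.3, 218.0]
eef_rot: [-2.318, -2.12, -0.001]
contact_force: [-0.4, 0.5, -0.3]
opening: -0.2
gripper_force: 0.0
```

```bash
python3 -c "
from h import *
import cv2
go([495,332.6,150],-5.1)
s=manip.capture('scene')[:,:,::-1]
w=manip.capture('wrist')[:,:,::-1]
u,v=map(int,px('wrist',[495,332,102]));print(u,v)
for y in(-32,32):print('exp top near edge',[np.round(px('scene',np.array([495,332.5,z])+y*np.array([.09,.996,0])-5*np.array([.996,-.09,0])),1) for z in(102,120)])
y0=max(v-60,0)
cv2.imwrite('pics/f1.png',np.hstack([cv2.resize(s[220:320,160:260],(400,400),interpolation=2),cv2.resize(w[y0:y0+120,u-60:u+60],(400,400))]))"
```

```text
t 12.45 tcp [484.6 213.3 218. ] yaw -5.11 tilt 0.04 F [-0.4  0.5 -0.3] open -0.2 q [-0.34  0.66 -0.25  1.67  0.2   0.84 -0.76]
move [ 0.2992 -0.0007  0.1703] turn -0.0 mm 138 deg -0.0
282 58
exp top near edge [array([226.1, 245.7]), array([225.3, 237.9])]
exp top near edge [array([196.8, 260. ]), array([195.7, 252.1])]
```

View pics/f1.png

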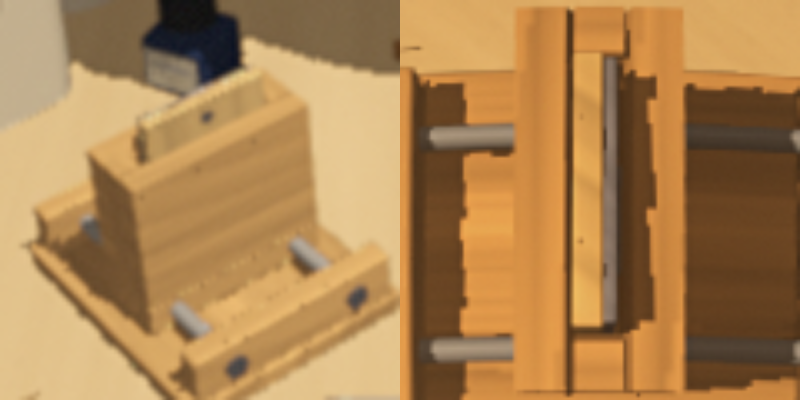

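The block is deep in the slot, with its hole visible at scene crop (207,117), but its top edge may slope slightly in y. I check with a larger crop.

```bash
python3 -c "
from h import *
import cv2
s=manip.capture('scene')[:,:,::-1]
f=lambda x,y,z:np.array([495,332.5,z])+y*np.array([.09,.996,0])+x*np.array([.996,-.09,0])
for n,P in dict(nL=f(-5,32,120),nR=f(-5,-32,120),fL=f(5,32,120),fR=f(5,-32,120),hole=f(-5,0,110),hold_nL=f(-20,48,102),hold_nR=f(-20,-48,102),hold_fL=f(20,48,102)).items():print(n,((np.array(px('scene',P))+.5-[176,230])*12).round())
cv2.imwrite('pics/f2.png',cv2.resize(s[230:280,176:242],None,fx=12,fy=12,interpolation=cv2.INTER_CUBIC))"
```

```text
nL [243. 271.]
nR [598. 101.]
fL [207. 240.]
fR [562.  73.]
hole [430. 237.]
hold_nL [217. 460.]
hold_nR [746. 196.]
hold_fL [ 78. 332.]
```

View pics/f2.png

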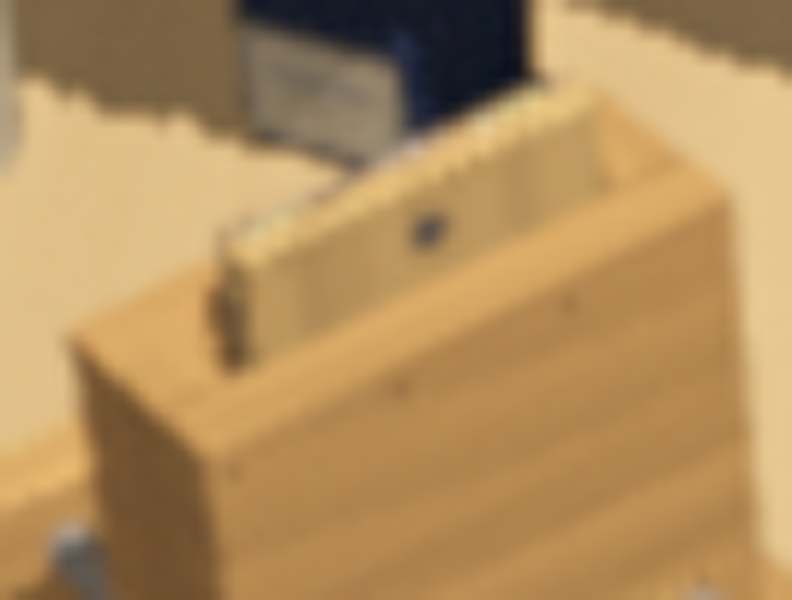

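The corners (245,268) and (598,95) and the hole (428,231) match the fully-home prediction to within about 1 mm. The holder's own corner shows the same small shift, so the block is level and home.

```bash
python3 -c "
from workcell import manip
print(manip.hand_in())"
```

```text
the job is handed in; nothing more can be done
None
```

The block stands upright in the rack slot, hole at the top and pressed home on the floor (top edge measured at z ≈ 120 mm under 34 N); the arm is clear and the job was handed in at about 12.5 s, though hand-in returned no verdict.

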